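Loaf tins tipped back onto their bases

ROBOT

A 6-joint arm with a two-finger parallel gripper is mounted at the origin on the work surface. World frame = base frame: x ahead of the robot, y to its left, z up, the work surface at z = 0. Lengths are in mm, angles in degrees, forces in N, time in s.
With the tool pointing down it reaches from about 300 to 850 mm from the base axis. Payload 4.2 kg.
Tool frame: the origin (TCP) lies midway between the tips of the shut fingers; the grasp point (between the pads) lies 19 mm behind it (env.grasp_offset is the distance from the TCP to the grasp point, in mm); z points along the fingers, y is the line along which they close (so a half turn about z gives the same grasp; the last joint's range is limited). The gripper opens to 91 mm and grips with 3 to 60 N. Pads are 32 mm wide; open, the fingers measure 118 mm over their backs; the gripper's body (76 mm by 178 mm) begins 60 mm behind the grasp point.
Start: joints at [65.947, 18.312, 89.639, -0, 72.044, -1.146], TCP at [223.813, 529.67, 213.976] pointing down, gripper open.
Joint ranges: [-177.97, 177.97], [-48.28, 115.42], [12.27, 149.76], [-77.06, 257.06], [2.81, 150.46], [-146.56, 146.56]. Speed limits (degrees/s): [147.25, 147.25, 180, 180, 180, 180].

INTERFACE

Orientations are given as [roll, pitch, yaw] about the fixed x, y, z axes, in that order (R = Rz(yaw) Ry(pitch) Rx(roll)).
In Python, from workcell import env, optics gives the robot as it stands. The module is installed in compiled form; this text tells all that it offers.
- The arm moves only by the tool send_rows, never from a script. Its argument "targets" is a list that holds one entry, the list of rows, each a list of 7 numbers: the turn, a rotation vector about the world's x, y, z scaled (see below), then the shift along the world's x, y, z scaled (see below), then the closure, from -1 (fully open) to 1 (shut). In form: [[[rx, ry, rz, x, y, z, gripper], ...]]. A call has 1 to 12 rows; each row shifts and turns the commanded pose from where the row before left it; what a row does not reach is not made up. The controller multiplies each number of a shift by 0.2 m and each number of a turn by pi/2 rad. A row lasts 1/10 s, in which the tool goes at most 50 mm and 8.59 degrees, less where a joint would pass 70% of its speed; a pose out of reach is approached as far as the arm can. A call with a number of a shift or a turn outside -1 to 1 is refused whole. A call with a gripper value outside its range is refused whole. The fingers move at their own pace and stop on an object; "grip_force" is the grip in N (left out, the last holds). Time passes only in rows, so rows that do not move let the fingers close. It gives the time, the measured TCP pose, the force, the opening and the grip force at its end, in the units of the state.
- env.state(): the state, without advancing time (a new reading comes with each control period).
- optics.grab_frame(name): name is "side" or "top" or "wrist"; returns (picture, depth): 480x640x3 uint8, red, green, blue; 480x640 float32, mm along the optical axis (not along the pixel's ray), 0 where there is no reading.
- optics.camera_info(name): a dict with "camera_matrix" (3x3 intrinsics, pixels), "k1" (the pictures are not rectified: a ray, as slopes to the right and down, at radius r is drawn at 1 + k1 r^2 times it, then the intrinsics apply), "R" (3x3) and "t" (3): a world point X has camera coordinates R X + t; the wrist camera has in their place "mount" (4x4, takes a point from camera to tool coordinates, whose origin is the TCP and whose axes are the flange's). Camera axes: x right, y down, z forward; pixel columns grow to the right and rows downward; lengths in mm; the calibration is good to about 2 mm. A picture is of the moment at which its call begins: read the wrist's pose just before it. camera_info takes no time and is no camera call.
- env.job_done(): hands the job in; it is judged then, once.
Trained networks look in the newest picture that a camera, given by its name, has taken for a name from the list of things; names that differ only in an ending like _2 or _b are one class to them, and where a whole thing is asked for, a point or a joint stands for the part that bears it (a point fixed in the world has none). Each returns a list of dicts, best first, with "conf" (0 to 1); they miss things now and then, are a little off and sometimes report something else, mostly with a low value. They report only what shows in the picture. A call takes as long as a camera call. They do not tell look-alikes from the thing itself.
- optics.silhouettes(camera, name): "mask" (480x640 bool, what is visible of it) and "at" ([column, row] in pixels, amid what is visible of it).
- optics.place_of(camera, name): "at" ([column, row] in pixels: a listed point, or the origin of a listed thing).
The state is a dict: "time_s": time; "qpos": joint angles; "qvel": joint speeds; "effort": joint torques, N m; "ee_pos": TCP position; "ee_rot": TCP orientation; "force": force on the tool from outside, world axes, zero at the start; "torque": the same for the moment, N m; "gripper_width": finger opening in mm; "gripper_force": force on a finger pad.
Only numpy, scipy, OpenCV 4.12 (cv2) and the standard library are available. Lean on these libraries where they do the work, as an engineer would, in place of code of your own. Each camera call takes 0.05 s, during which the arm holds its last target. There are 200 camera calls.

TASK

Two washed loaf tins were left to drain on the mat, the big one lying on its long side and the small one standing on its end. Push each of them over with a fingertip so that it tips onto its base where it is and stands mouth up, ready to be filled. Do not pick the tins up or shove them along, and leave everything else where it is.

Things in the scene. Friction and masses are not known exactly. Their poses are not given: they have to be found in the camera images.
- big_tin: The larger loaf tin: thin bare steel, open mouth, rolled rim, flared walls. Mouth 116 x 220 mm outside, base 98 x 200 mm, 70 mm deep, about 0.4 kg. Origin: centre of the base's underside; z points out of the mouth, y along its length. At the start it lies on its long -x wall: +x points up, z is nearly level (mouth 8 degrees above level). Upright, z points up.
- big_tin_heel (a point): Middle of the big tin's bottom edge that lies on the mat at the start (49 mm from the base centre, along its -x). The tin turns over about this edge, which stays down.
- big_tin_rim (a point): Middle of the big tin's uppermost rim edge at the start, about 119 mm above the worktop on the mouth side; rim 7 mm thick. Pushed here, level, from the mouth side towards the base, the tin turns about its heel edge: this point first rises by some 20 mm, and beyond about 40 degrees of turn the tin falls onto its base by itself.
- small_tin: The smaller loaf tin, same make: mouth 160 x 100 mm outside, base 142 x 84 mm, 65 mm deep, about 0.26 kg. Origin: centre of the base's underside; z points out of the mouth, x along its length. At the start it stands on its short -x end: +x points up, z is nearly level (mouth 9 degrees above level). Upright, z points up.
- small_tin_heel (a point): Middle of the small tin's bottom edge that lies on the mat at the start (71 mm from the base centre, along its -x). The tin turns over about this edge, which stays down.
- small_tin_rim (a point): Middle of the small tin's uppermost rim edge at the start, about 163 mm above the worktop on the mouth side; rim 7 mm thick. Pushed here, level, from the mouth side towards the base, the tin turns about its heel edge: this point first rises by some 12 mm, and beyond about 30 degrees of turn the tin falls onto its base by itself.
- mat: Grey ribbed silicone drying mat fixed on the worktop, 420 x 690 mm, 4 mm thick; origin under its centre, x across, y along. Both tins rest on it.
- mug: White mug, 80 mm wide, 90 mm high, standing mouth down on the mat between the tins; origin at the centre of its foot, now uppermost. Bystander.
- spoon: Wooden spoon 210 mm long lying on the mat between the tins, along its x axis; origin near its middle. Bystander.
- basin: White bowl, 130 mm wide, 75 mm high, left of the mat; origin under its centre. Bystander.
- jar: Glass jar with a steel cap, 80 mm wide, 130 mm high, right of the mat; origin under its centre. Bystander.
- canister: White canister, 90 mm wide, 120 mm high, left of the mat; origin under its centre. Bystander.
- cutter: Steel ring biscuit cutter, 70 mm wide, 35 mm high, right of the mat; origin under its centre. Bystander.
Mind the look-alikes: they are no part of the job. What is shaped like the small_tin but blue is not meant.

How it is judged (in metres and radians):
At the end, for the whole second after the job is handed in: Both tins stand at rest on their bases, mouth up (within 7 degrees, base on the mat or worktop), each with the bottom edge it turned on no more than 80 mm from where it lay (angle between each of big_tin, small_tin's own z axis and vertical below 0.12 rad and height (world z) of each of big_tin, small_tin below 0.015 m and distance of each of big_tin_heel, small_tin_heel from where it was at the start of the episode below 0.08 m and linear speed of each of big_tin, small_tin below 0.02 m/s and angular speed of each of big_tin, small_tin below 0.1 rad/s); the robot touches nothing.
It fails at once if the big tin is picked up or rolled the wrong way: the bottom edge it should turn on leaves the worktop by more than 30 mm (height (world z) of big_tin_heel above 0.034 m).
It fails at once if the big tin is shoved or carried off: that bottom edge gets more than 100 mm from where it was (distance of big_tin_heel from where it was at the start of the episode above 0.1 m).
It fails at once if the small tin is picked up or rolled the wrong way: the bottom edge it should turn on leaves the worktop by more than 30 mm (height (world z) of small_tin_heel above 0.034 m).
It fails at once if the small tin is shoved or carried off: that bottom edge gets more than 100 mm from where it was (distance of small_tin_heel from where it was at the start of the episode above 0.1 m).
It fails at once if a bystander (mug, spoon, bowl, jar, canister, cutter) is moved by more than 30 mm (distance of any of mug, spoon, basin, jar, canister, cutter from where it was at the start of the episode above 0.03 m).
It also fails if it takes over 54 s, if anything falls off the work surface, if the arm or the gripper's body presses on something with over 40 N, if the wrist force passes 120 N, or if a joint passes its speed limit or range.

## Working session

There is one attempt and no reset: what is moved stays moved. The work goes in short steps, Python scripts to look and compute and a tool call to move; the robot and the scene stay as the last step left them, time stands still between calls to the robot, and variables do not carry over. Pictures are saved under pics/ and viewed, at most 10 in all, crops included, and the job is handed in when it is done.

Besides the shell and the picture viewer there is one more tool, called as name([rows], argument=value, ...), one row to a line, values as JSON. send_rows: Moves the arm, as the interface text tells. Its arguments: {"type":"object","properties":{"targets":{"type":"array"},"grip_force":{"type":"number"}},"required":["targets"]}

```bash
mkdir -p pics; cat > h.py <<'E'
import numpy as np, cv2
from workcell import env, optics
from scipy.spatial.transform import Rotation as Ro
def cam(n, st=None):
    i=optics.camera_info(n); K=np.array(i["camera_matrix"]); k1=i["k1"]
    if "R" in i: R=np.array(i["R"]); t=np.array(i["t"])
    else:
        M=np.array(i["mount"]); st=st or env.state()
        T=np.eye(4); T[:3,:3]=Ro.from_euler('xyz',st["ee_rot"],degrees=True).as_matrix(); T[:3,3]=st["ee_pos"]
        W=np.linalg.inv(T@M); R=W[:3,:3]; t=W[:3,3]
    return K,k1,R,t
def unproj(c,px,d):
    K,k1,R,t=c; px=np.atleast_2d(np.array(px,float)); d=np.atleast_1d(d)
    s=cv2.undistortPoints(px[:,None],K,np.array([k1,0,0,0.]))[:,0]
    return (np.c_[s*d[:,None],d]-t)@R
def cloud(c,depth,mask):
    r,q=np.nonzero(mask&(depth>0)); return unproj(c,np.c_[q,r],depth[r,q])
def plane(c,px,z):
    a=unproj(c,px,1.)[0]; b=unproj(c,px,1000.)[0]; return a+(b-a)*(z-a[2])/(b[2]-a[2])
E
python3 - <<'E'
from h import *
print(env.state())
ims=[]
for n in("top","side"):
    p,d=optics.grab_frame(n); c=cam(n); np.savez(f"{n}.npz",p=p,d=d); ims.append(p)
    print(n,-c[2].T@c[3])
    for o in("big_tin","small_tin","mug","spoon","basin","jar","canister","cutter"):
        for s in optics.silhouettes(n,o):
            if s["conf"]<.3: continue
            X=cloud(c,d,s["mask"]); 
            if len(X): print(o,round(s["conf"],2),np.round(s["at"]),s["mask"].sum(),np.percentile(X,[2,50,98],axis=0).round().tolist())
    for o in("big_tin_heel","big_tin_rim","small_tin_heel","small_tin_rim"):
        for s in optics.place_of(n,o):
            a=s["at"]; dd=d[int(a[1]),int(a[0])]; print(o,round(s["conf"],2),np.round(a),unproj(c,a,dd).round())
cv2.imwrite("pics/a.png",cv2.resize(np.vstack(ims)[:,:,::-1],None,fx=.62,fy=.62))
cv2.imwrite("pics/top.png",ims[0][:,:,::-1]);cv2.imwrite("pics/side.png",ims[1][:,:,::-1])
E
```

```text
{'time_s': 0.0, 'qpos': array([ 6.59462519e+01,  1.83519405e+01,  8.97061781e+01, -2.77475927e-04,
        7.20432222e+01, -1.14579414e+00]), 'qvel': array([-0.07313177, -0.0110693 , -0.03216394, -0.03582018,  0.01543675,
        0.05626521]), 'effort': array([-1.46170602e-03, -4.12460017e+01, -2.31969541e+01,  7.25578750e-02,
        4.60018404e-02, -1.57407258e-04]), 'ee_pos': array([223.6153615 , 529.19359698, 213.11881966]), 'ee_rot': array([-1.79898674e+02, -1.76271162e-03,  1.57092130e+02]), 'force': array([0.57973417, 0.16985133, 0.06177477]), 'torque': array([ 0.05962606,  0.03130272, -0.00505839]), 'gripper_force': 0.0, 'gripper_width': 90.80451853416577}
top [ 153.70077286    4.73062887 1674.4121167 ]
big_tin 0.65 [423. 198.] 2230 [[503.0, -371.0, 2.0], [561.0, -264.0, 102.0], [622.0, -163.0, 120.0]]
small_tin 0.78 [266. 189.] 870 [[538.0, 174.0, 23.0], [572.0, 219.0, 148.0], [605.0, 271.0, 164.0]]
small_tin 0.59 [219. 298.] 724 [[196.0, 308.0, 39.0], [236.0, 340.0, 146.0], [280.0, 372.0, 160.0]]
mug 0.84 [342. 176.] 710 [[597.0, -55.0, 10.0], [627.0, -18.0, 92.0], [683.0, 
[... 1653 characters left out ...]
6.0, -21.0, 2.0], [433.0, -3.0, 15.0], [544.0, 12.0, 25.0]]
basin 0.85 [254. 137.] 1043 [[520.0, 480.0, 7.0], [587.0, 569.0, 47.0], [637.0, 602.0, 75.0]]
jar 0.96 [463. 408.] 2004 [[401.0, -552.0, 8.0], [421.0, -519.0, 109.0], [470.0, -480.0, 132.0]]
canister 0.6 [426. 305.] 4256 [[504.0, -372.0, 3.0], [565.0, -267.0, 20.0], [619.0, -171.0, 117.0]]
cutter 0.65 [512. 360.] 524 [[589.0, -536.0, -1.0], [627.0, -503.0, 20.0], [658.0, -472.0, 36.0]]
big_tin_rim 0.77 [426. 296.] [[ 552. -277.  110.]]
small_tin_heel 0.82 [304. 203.] [[556. 224.  12.]]
small_tin_heel 0.69 [192. 239.] [[223. 315.   0.]]
small_tin_rim 0.78 [316. 161.] [[710. 367.  -4.]]
small_tin_rim 0.6 [172. 186.] [[277. 546.  -0.]]
```

View pics/top.png

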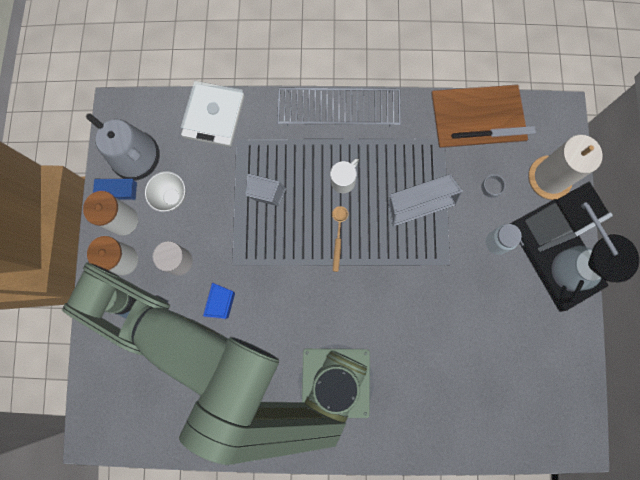

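View pics/side.png

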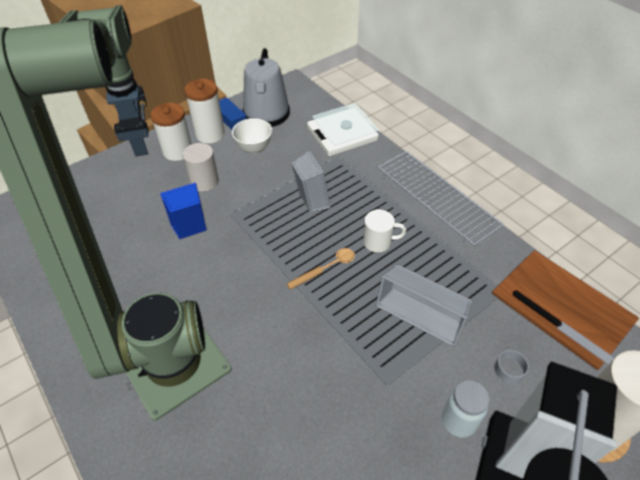

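```bash
python3 - <<'E'
from h import *
from numpy import load
cr=[]
for n,box in(("top",[(235,165,70,50),(380,165,95,65)]),("side",[(270,140,80,80),(365,250,120,100)])):
    f=load(n+".npz"); p,d=f["p"],f["d"]; c=cam(n)
    for k,(o,b) in enumerate(zip(("small","big"),box)):
        x,y,w,h=b; cr.append(cv2.resize(p[y:y+h,x:x+w],(400,300),interpolation=3))
        m=np.zeros(d.shape,bool); m[y:y+h,x:x+w]=1; X=cloud(c,d,m)
        H=X[:,2].max(); print(n,o,"zmax",H)
        for lo,hi in ((H-8,H+1),(H-20,H-12),(H-26,H-20)) if n=="top" else ((H-8,H+1),(60,70),(20,30)):
            Y=X[(X[:,2]>lo)&(X[:,2]<hi)]
            if len(Y)<5: continue
            (cx,cy),(a,bb),ang=cv2.minAreaRect(Y[:,:2].astype(np.float32)); print(round(lo),round(hi),len(Y),"c",round(cx),round(cy),"size",round(a),round(bb),"ang",round(ang,1),"min",Y.min(0).round(),"max",Y.max(0).round())
cv2.imwrite("pics/c.png",np.vstack([np.hstack(cr[:2]),np.hstack(cr[2:])])[:,:,::-1])
E
```

```text
top small zmax 169.72987933684084
162 171 53 c 594 224 size 97 17 ang 76.8 min [575. 177. 162.] max [611. 270. 170.]
150 158 266 c 572 228 size 95 66 ang 76.7 min [538. 175. 150.] max [607. 274. 158.]
144 150 188 c 565 230 size 87 49 ang 76.5 min [533. 187. 144.] max [591. 274. 150.]
top big zmax 128.3499635735141
120 129 40 c 550 -267 size 28 219 ang 21.5 min [ 503. -371.  120.] max [ 588. -167.  128.]
108 116 515 c 567 -264 size 55 221 ang 19.9 min [ 505. -376.  108.] max [ 617. -163.  116.]
102 108 428 c 571 -261 size 68 218 ang 19.5 min [ 503. -375.  102.] max [ 632. -158.  108.]
side small zmax 164.90841712954875
157 166 74 c 592 220 size 97 19 ang 77.9 min [575. 172. 157.] max [610. 268. 165.]
60 70 63 c 563 209 size 48 107 ang 26.5 min [543. 168.  60.] max [606. 267.  70.]
20 30 219 c 676 288 size 321 104 ang 38.3 min [549. 166.  20.] max [831. 418.  30.]
side big zmax 121.69417176509562
114 123 303 c 547 -273 size 22 218 ang 20.6 min [ 503. -378.  114.] max [ 594. -173.  122.]
60 70 34 c 550 -272 size 40 216 ang 19.5 min [ 495. -380.   60.] max [ 600. -169.   70.]
20 30 238 c 561 -268 size 74 218 ang 19.4 min [ 490. -382.   20.] max [ 623. -167.   30.]
```

View pics/c.png

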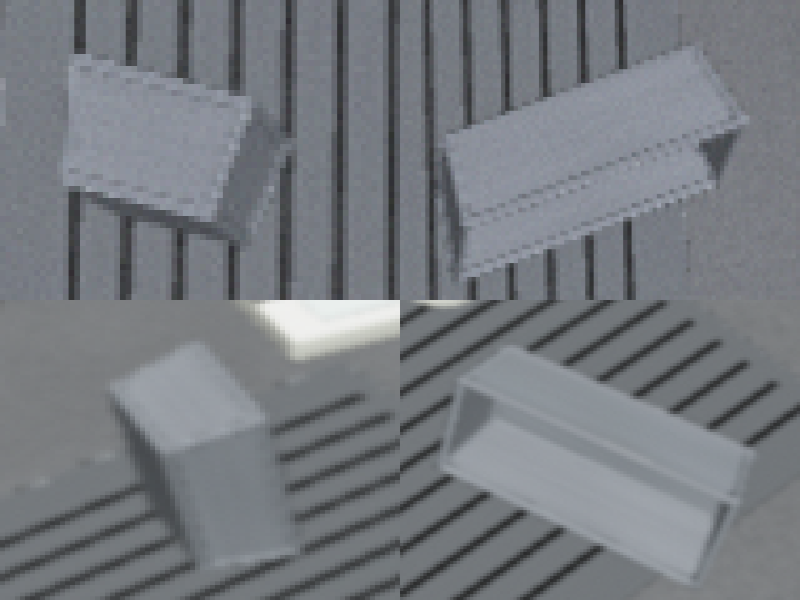

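The blue block (top 219,298 / side 186,211) is only a look-alike. The steel tin at top (266,189) / side (306,180) is the small_tin. Its rim is on the far side (centre about 592, 222), so I push it toward the robot. The big tin at top (423,198) has its mouth facing the robot, with its rim at about (547, -273), so I push it away.

send_rows([
  [[0, 0, 0, 0, 0, 0.2, 1], [0, 0, 0.055, 0.15, -0.115, 0, 1], [0, 0, 0.055, 0.15, -0.115, 0, 1], [0, 0, 0, 0.15, -0.115, 0, 1], [0, 0, 0, 0.15, -0.115, 0, 1], [0, 0, 0, 0.15, -0.115, 0, 1], [0, 0, 0, 0.15, -0.115, 0, 1], [0, 0, 0, 0.15, -0.115, 0, 1], [0, 0, 0, 0.15, -0.115, 0, 1], [0, 0, 0, 0.15, -0.115, 0, 1], [0, 0, 0, 0.15, -0.115, 0, 1], [0, 0, 0, 0.15, -0.115, 0, 1]],
])

```text
time_s: 2.5
ee_pos: [554.9, 275.6, 254.0]
ee_rot: [180.0, 0.0, 167.0]
force: [1.3, 0.6, -0.3]
gripper_width: 0.7
gripper_force: 0.0
```

send_rows([
  [[0, 0, 0, 0.125, -0.085, 0, 1], [0, 0, 0, 0.125, -0.085, 0, 1], [0, 0, 0, 0.125, -0.085, 0, 1], [0, 0, 0, 0.125, -0.085, 0, 1], [0, 0, 0, 0, 0, 0, 1], [0, 0, 0, 0, 0, -0.13, 1], [0, 0, 0, 0, 0, -0.13, 1], [0, 0, 0, 0, 0, -0.13, 1], [0, 0, 0, 0, 0, -0.14, 1], [0, 0, 0, 0, 0, 0, 1]],
])

```text
time_s: 3.5
ee_pos: [650.6, 208.4, 143.6]
ee_rot: [-179.8, -0.5, 167.0]
force: [-0.1, -0.4, 0.2]
gripper_width: 1.0
gripper_force: 0.0
```

```bash
python3 - <<'E'
from h import *
s=env.state(); print(s["ee_pos"],s["force"])
a,_=optics.grab_frame("side"); b,_=optics.grab_frame("wrist")
cv2.imwrite("pics/d.png",np.hstack([cv2.resize(a[80:320,200:440],(400,400)),cv2.resize(b,(400,400))])[:,:,::-1])
E
```

```text
[650.55471017 208.42286171 143.64449998] [-0.08963975 -0.43038306  0.19610074]
```

View pics/d.png

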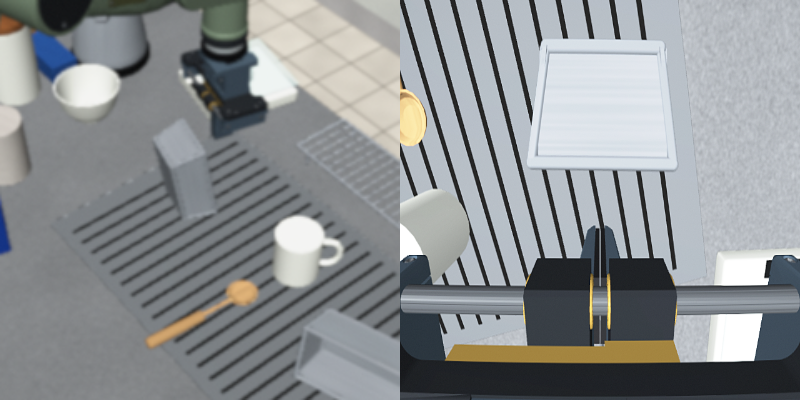

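The fingertip is on the rim's centreline (wrist view, tip at about (600,230), rim centre about (603,160)) and clear of everything. I'll push slowly.

send_rows([
  [[0, 0, 0, -0.058, 0.0135, 0, 1], [0, 0, 0, -0.058, 0.0135, 0, 1], [0, 0, 0, -0.039, 0.009, 0, 1], [0, 0, 0, -0.039, 0.009, 0, 1], [0, 0, 0, -0.039, 0.009, 0, 1], [0, 0, 0, -0.039, 0.009, 0, 1], [0, 0, 0, -0.039, 0.009, 0, 1], [0, 0, 0, -0.039, 0.009, 0, 1], [0, 0, 0, -0.039, 0.009, 0, 1], [0, 0, 0, -0.039, 0.009, 0, 1]],
])

```text
time_s: 4.6
ee_pos: [567.6, 228.6, 147.9]
ee_rot: [180.0, -0.0, 167.0]
force: [0.2, 1.1, 0.4]
gripper_width: 0.5
gripper_force: 0.0
```

```bash
python3 - <<'E'
from h import *
s=env.state(); print(s["ee_pos"],s["force"])
a,_=optics.grab_frame("side"); b,_=optics.grab_frame("wrist")
cv2.imwrite("pics/e.png",np.hstack([cv2.resize(a[80:320,200:440],(400,400)),cv2.resize(b,(400,400))])[:,:,::-1])
E
```

```text
[567.56268396 228.61766738 147.92492384] [0.22331913 1.07019305 0.44664589]
```

View pics/e.png

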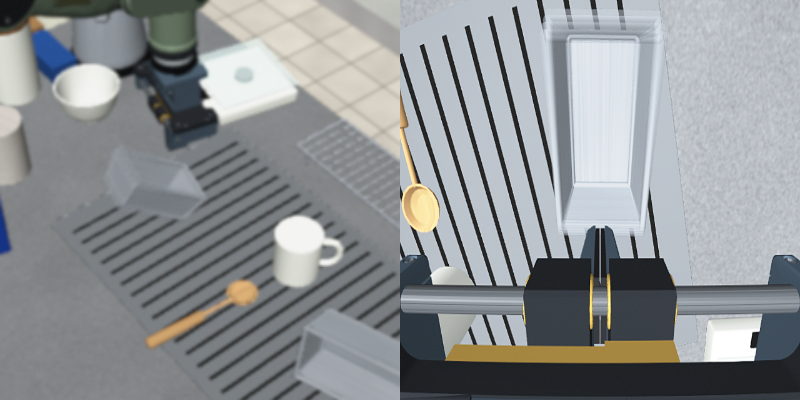

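The small tin is mid-fall onto its base (motion-blurred, mouth up), with its heel staying put. Next is the big tin.

send_rows([
  [[0, 0, 0, 0, 0, 0.22, 1], [0, 0, 0, 0, 0, 0.22, 1], [0, 0, -0.079, -0.0275, -0.187, 0, 1], [0, 0, -0.079, -0.0275, -0.187, 0, 1], [0, 0, -0.079, -0.0275, -0.187, 0, 1], [0, 0, -0.079, -0.0275, -0.187, 0, 1], [0, 0, -0.079, -0.0275, -0.187, 0, 1], [0, 0, -0.079, -0.0275, -0.187, 0, 1], [0, 0, -0.079, -0.0275, -0.187, 0, 1], [0, 0, -0.079, -0.0275, -0.187, 0, 1], [0, 0, 0, -0.0275, -0.187, 0, 1], [0, 0, 0, -0.0275, -0.187, 0, 1]],
])

```text
time_s: 5.9
ee_pos: [513.0, -147.2, 236.2]
ee_rot: [180.0, 0.0, 110.1]
force: [0.4, 0.3, 0.5]
gripper_width: 0.1
gripper_force: 0.0
```

send_rows([
  [[0, 0, 0, -0.0275, -0.187, 0, 1], [0, 0, 0, -0.0275, -0.187, 0, 1], [0, 0, 0, -0.0275, -0.187, 0, 1], [0, 0, 0, -0.0275, -0.187, 0, 1], [0, 0, 0, 0, 0, 0, 1], [0, 0, 0, 0, 0, 0, 1]],
])

```text
time_s: 6.5
ee_pos: [491.0, -295.7, 235.7]
ee_rot: [180.0, -0.0, 110.0]
force: [0.5, 1.1, -0.3]
gripper_width: 0.4
gripper_force: 0.0
```

```bash
python3 - <<'E'
from h import *
s=env.state(); print(s["ee_pos"],s["ee_rot"],s["force"])
a,d=optics.grab_frame("top"); c=cam("top"); m=np.zeros(d.shape,bool); m[165:260,225:300]=1; X=cloud(c,d,m); X=X[(X[:,2]>50)]
print("small rim",cv2.minAreaRect(X[:,:2].astype(np.float32)),np.percentile(X[:,2],[2,50,98]))
b,_=optics.grab_frame("wrist")
cv2.imwrite("pics/f.png",np.hstack([cv2.resize(a[140:300,220:480],(400,400)),cv2.resize(b,(400,400))])[:,:,::-1])
E
```

```text
[ 491.02198047 -295.68148616  235.6961924 ] [ 1.79990758e+02 -3.82760033e-02  1.10004552e+02] [ 0.45556132  1.08890809 -0.28556821]
small rim ((493.228271484375, 248.69068908691406), (103.03864288330078, 160.71615600585938), 76.82215881347656) [51.94689243 66.96156487 75.85461033]
```

View pics/f.png

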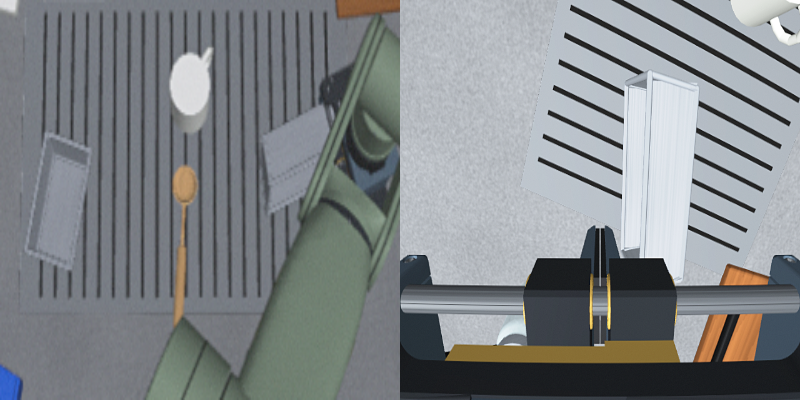

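The small tin is upright: its rim height is about 69 mm and its rim footprint is 161×103 as expected. Its heel moved about 10 mm. Next I lower in front of the big tin's mouth and push.

send_rows([
  [[0, 0, 0, 0, 0, -0.166, 1], [0, 0, 0, 0, 0, -0.166, 1], [0, 0, 0, 0, 0, -0.166, 1], [0, 0, 0, 0, 0, -0.166, 1], [0, 0, 0, 0, 0, 0, 1], [0, 0, 0, 0.056, 0.0205, 0, 1], [0, 0, 0, 0.056, 0.0205, 0, 1], [0, 0, 0, 0.033, 0.012, 0, 1], [0, 0, 0, 0.033, 0.012, 0, 1], [0, 0, 0, 0.033, 0.012, 0, 1], [0, 0, 0, 0.033, 0.012, 0, 1], [0, 0, 0, 0.033, 0.012, 0, 1]],
])

```text
time_s: 7.8
ee_pos: [547.1, -274.8, 103.3]
ee_rot: [180.0, 0.0, 110.1]
force: [-0.3, 0.0, -0.3]
gripper_width: 0.5
gripper_force: 0.2
```

send_rows([
  [[0, 0, 0, 0.033, 0.012, 0, 1], [0, 0, 0, 0.033, 0.012, 0, 1], [0, 0, 0, 0.033, 0.012, 0, 1], [0, 0, 0, 0.033, 0.012, 0, 1]],
])

```text
time_s: 8.2
ee_pos: [573.6, -265.1, 103.1]
ee_rot: [180.0, -0.0, 110.1]
force: [0.0, 0.3, 1.2]
gripper_width: 0.4
gripper_force: 0.0
```

```bash
python3 - <<'E'
from h import *
s=env.state(); print(s["ee_pos"],s["force"])
a,_=optics.grab_frame("side"); b,_=optics.grab_frame("wrist")
cv2.imwrite("pics/g.png",np.hstack([cv2.resize(a[180:420,300:540],(400,400)),cv2.resize(b,(400,400))])[:,:,::-1])
E
```

```text
[ 573.61869932 -265.11731835  103.08526975] [0.01818591 0.34513532 1.209978  ]
```

View pics/g.png

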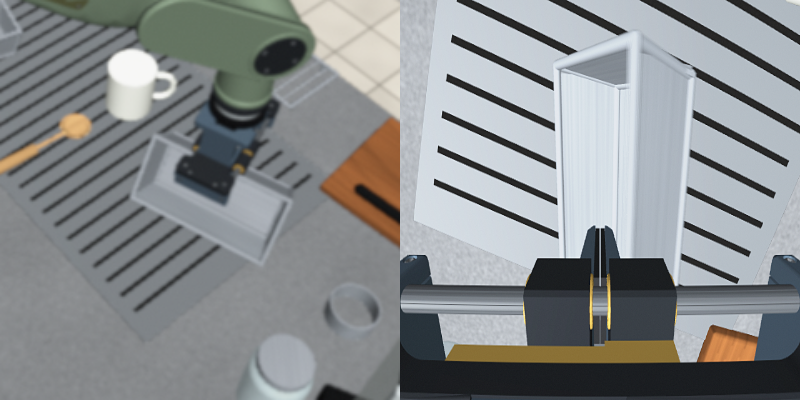

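It is turning about its heel. I'll keep pushing.

send_rows([
  [[0, 0, 0, 0.033, 0.012, 0, 1], [0, 0, 0, 0.033, 0.012, 0, 1], [0, 0, 0, 0.033, 0.012, 0, 1], [0, 0, 0, 0.033, 0.012, 0, 1], [0, 0, 0, 0.033, 0.012, 0, 1], [0, 0, 0, 0.033, 0.012, 0, 1], [0, 0, 0, 0, 0, 0, 1], [0, 0, 0, 0, 0, 0, 1], [0, 0, 0, 0, 0, 0, 1]],
])

```text
time_s: 9.2
ee_pos: [612.3, -251.0, 103.1]
ee_rot: [-180.0, -0.0, 110.1]
force: [0.1, 0.0, -0.0]
gripper_width: 0.5
gripper_force: 0.0
```

```bash
python3 - <<'E'
from h import *
s=env.state(); print(s["ee_pos"],s["force"])
a,_=optics.grab_frame("side"); b,_=optics.grab_frame("wrist")
cv2.imwrite("pics/i.png",np.hstack([cv2.resize(a[180:420,300:540],(400,400)),cv2.resize(b,(400,400))])[:,:,::-1])
E
```

```text
[ 612.32502872 -250.95851927  103.12961541] [ 0.12675161  0.03880299 -0.02236006]
```

View pics/i.png

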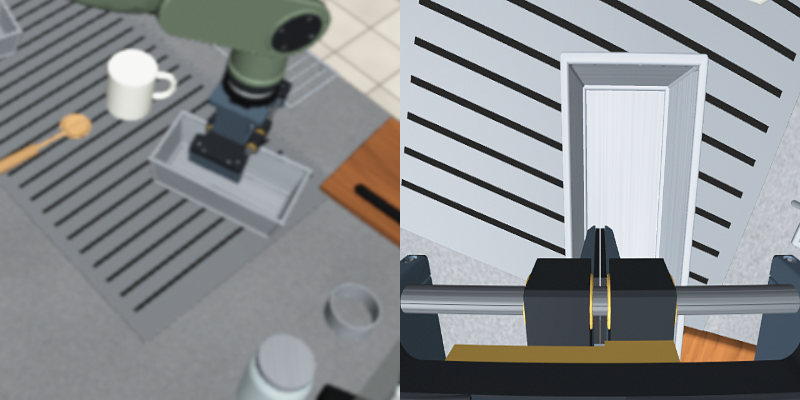

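The big tin now stands on its base, mouth up, and the fingertip hangs free above it. I'll rise clear, then verify.

send_rows([
  [[0, 0, 0, 0, 0, 0.2, 1], [0, 0, 0, 0, 0, 0.2, 1], [0, 0, 0, 0, 0, 0.2, 1], [0, 0, 0, 0, 0, 0, 1], [0, 0, 0, 0, 0, 0, 1]],
])

```text
time_s: 9.8
ee_pos: [612.7, -251.2, 224.4]
ee_rot: [179.9, 0.1, 110.1]
force: [-0.4, 0.4, -0.8]
gripper_width: 0.5
gripper_force: 0.0
```

```bash
python3 - <<'E'
from h import *
s=env.state(); print(s["ee_pos"],s["force"])
p,d=optics.grab_frame("side"); c=cam("side")
for o in("big_tin","small_tin","mug","spoon"):
    for q in optics.silhouettes("side",o):
        if q["conf"]>.4:
            X=cloud(c,d,q["mask"]); print(o,round(q["conf"],2),q["at"],np.percentile(X,[2,50,98],axis=0).round().tolist())
            Y=X[(X[:,2]>60)&(X[:,2]<82)]
            if "tin" in o and len(Y)>20: print(cv2.minAreaRect(Y[:,:2].astype(np.float32)))
E
```

```text
[ 612.72856097 -251.17519403  224.39257999] [-0.36743271  0.35254833 -0.76474656]
big_tin 0.76 [437.6, 286.8] [[557.0, -348.0, 1.0], [653.0, -237.0, 30.0], [715.0, -132.0, 74.0]]
((634.4959106445312, -240.36727905273438), (119.64142608642578, 220.88137817382812), 18.99456024169922)
small_tin 0.84 [278.9, 201.7] [[414.0, 188.0, 3.0], [497.0, 267.0, 35.0], [569.0, 303.0, 69.0]]
((490.6534729003906, 245.38409423828125), (104.08399200439453, 156.47068786621094), 75.47852325439453)
mug 0.92 [377.4, 227.4] [[596.0, -60.0, 5.0], [624.0, -34.0, 78.0], [689.0, 17.0, 96.0]]
spoon 0.67 [315.6, 269.7] [[343.0, -27.0, 0.0], [435.0, -3.0, 15.0], [547.0, 16.0, 24.0]]
```

```bash
python3 -c "
from workcell import env
print(env.job_done())"
```

```text
the job is handed in; nothing more can be done
None
```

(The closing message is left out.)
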